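Unlock and open the glass bay of the deposit bottle sorter

TASK

The deposit sorter by the balcony door lets only one bay be open at a time, and its red lock slide is now blocking the green hatch. Slide the red lock all the way over to the blue hatch, then slide the green hatch fully open, away from the robot, so that the glass bottles can go in. Keep the blue hatch shut, leave the two glass bottles standing where they are, and let go of everything.

Things in the scene. Friction and masses are not known exactly. Their poses are not given: they have to be found in the camera images.
- sorter: Beech deposit box, fixed, 250 x 280 x 180 mm (x, y, height). Origin: centre of its underside. x points from the robot's side to the far side (the way both hatches open), y from the blue half to the green half, z up. All points of the lock and hatches share these axes. An 8 mm steel rod along y at x 35, z 202 mm carries the lock.
- lock (a joint): Red lock slide, m. 0 = hard stop at the green side (blocks the green hatch); 0.070 = hard stop at the blue side (green free, blue blocked). Starts within 0.012 of 0. Grows along -y, needs about 3 N plus 8 N per m/s, stays where left. Green can pass once it is beyond about 0.030; while green is open it cannot go back.
- glass_hatch (a joint): Green hatch over the glass bay, m. 0 = shut, 0.090 = hard stop, fully open. Starts within 0.004 of shut. Grows along +x (away from the robot), level, needs about 3 N plus 8 N per m/s, stays where left. Blocked after about 8 mm while the red block stands behind its rib.
- pet_hatch (a joint): Blue hatch over the PET bay, mirror image of the green one, m. 0 = shut (starts within 0.004), 0.090 = open. To be left shut. Its handle stands 150 mm from the green one, on the -y side.
- lock_grip (a point): Point to grip on the upright red handle of the lock, in its middle, 18 mm below its top; moves with it. Handle 24 mm (x) by 16 mm (y), 46 mm tall, on a red block 24 x 40 x 25 mm whose top is 28 mm below this point. With the lock at 0 it lies at x 35, y 35, z 242 mm in the box's frame.
- glass_hatch_grip (a point): Point to grip on the green hatch's upright handle, in its middle, 16 mm below its top; moves with it. Handle 20 mm (x) by 30 mm (y), 55 mm tall, on the green plate (132 x 114 x 6 mm), whose top is 39 mm below. A rib 20 mm wide, 12 mm high runs along x on the plate, 40 mm to the -y side. Shut, it lies at x -95, y 75, z 226 mm in the box's frame.
- bottle_a_mid (a point): Middle, half-way up, of the green glass mineral bottle (58 mm across, 200 mm tall, standing, z up) beside the green half of the sorter: a bystander, not to be moved.
- bottle_b_mid (a point): Middle, half-way up, of the clear glass mineral bottle (58 mm across, 200 mm tall, standing, z up) beside the green half of the sorter: a bystander, not to be moved.

How it is judged:
On the way:
1. the red lock is over at the blue side (within 15 mm of its stop) while the green hatch is still shut (value of joint lock above 0.055 m and value of joint glass_hatch below 0.015 m), for 0.2 s.
At the end, for the whole second after the job is handed in: The red lock is within 15 mm of its stop at the blue side, the green hatch within 15 mm of fully open and at rest, the blue hatch shut to within 15 mm (value of joint lock above 0.055 m and value of joint glass_hatch above 0.075 m and value of joint pet_hatch below 0.015 m and velocity of joint glass_hatch between -0.01 and 0.01 m/s); the robot touches nothing.
It fails at once if the blue hatch is opened by more than 20 mm (value of joint pet_hatch above 0.02 m).
It fails at once if a glass bottle is pushed more than 30 mm or tipped by more than 0.35 rad (distance of any of bottle_a_mid, bottle_b_mid from where it was at the start of the episode above 0.03 m or angle between any of bottle_a_mid, bottle_b_mid's own z axis and vertical above 0.35 rad).
It also fails if it takes over 40 s, if anything falls off the work surface, if the arm or the gripper's body presses on something with over 40 N, if the wrist force passes 120 N, or if a joint passes its speed limit or range.

ROBOT

A 6-joint arm with a two-finger parallel gripper is mounted at the origin on the work surface. World frame = base frame: x ahead of the robot, y to its left, z up, the work surface at z = 0. Lengths are in m, angles in rad, forces in N, time in s.
With the tool pointing down it reaches from about 0.25 to 0.725 m from the base axis. Payload 4 kg.
Tool frame: the origin (TCP) lies between the finger pads; the fingertips stand 25 mm ahead of it and the grasp point (between the pads) lies 6 mm ahead of it (manip.tip_extent is the distance from the TCP to the fingertips, in m); z points along the fingers, y is the direction in which the jaws open and shut (so a half turn about z gives the same grasp; the last joint's range is limited). The gripper opens to 85 mm and grips with 20 to 120 N. Pads are 22 mm wide; open, the fingers measure 114 mm over their backs; the gripper's body (76 mm by 85 mm) begins 54 mm behind the grasp point. The pads swing forward as they close: fully open they stand 13 mm farther back than shut.
Start: joints at [-1.238, 0.241, 0.005, 1.335, 0, 1.571], TCP at [0.163, -0.473, 0.256] pointing down, gripper open.
Joint ranges: [-2.72, 2.72], [-1.05, 1.87], [-1.09, 1.28], [-1.99, 2.15], [-1.42, 1.44], [-3.14, 3.14]. Speed limits (rad/s): [2.79, 2.79, 3.14, 3.14, 3.14, 3.14].

INTERFACE

Orientations are given as a rotation vector (axis times angle).
In Python, from rig import manip gives the robot as it stands.
- The arm moves only by the tool step_arm, never from a script. Its argument "motion" is a list of rows, each an object of numbers: "dx", "dy", "dz": the shift along the world's x, y, z in m; "rx", "ry", "rz": the turn, a rotation vector about the world's x, y, z in degrees; "claw": the opening, from -1 (shut) to 1 (fully open). A call has exactly 10 rows; each row is the pose to reach, as a shift and turn from the pose commanded when the call began; what a row does not reach only later rows make up. A row lasts 1/8 s, in which the tool goes at most 62.5 mm and 10.7 degrees, less where a joint would pass 70% of its speed; a pose out of reach is approached as far as the arm can. A call with a gripper value outside its range is refused whole. The fingers move at their own pace and stop on an object; the grip force is fixed at half the most. Time passes only in rows, so rows that repeat a pose let the fingers close, or fill a call up. It gives the time, the measured TCP pose, the force and the opening at its end, in the units of the state.
- manip.get_obs(): the state, without advancing time (a new reading comes with each control period).
- manip.read_camera(name): name is "side" or "top" or "wrist"; returns the picture (400x640x3 uint8, blue, green, red); there is no depth.
- manip.get_calibration(name): a dict with "fx", "fy", "cx", "cy" (pixels), "position" and "rotation" of the camera in the world. Camera axes: x right, y down, z forward; pixel columns grow to the right and rows downward; lengths in m; the calibration is good to about 2 mm. A picture is of the moment at which its call begins: read the wrist's pose just before it. get_calibration takes no time and is no camera call; for the wrist camera it gives the pose at the moment of the call.
- manip.job_done(): hands the job in, once; it reports no verdict.
Trained networks look in the newest picture that a camera, given by its name, has taken for a name from the list of things; names that differ only in an ending like _2 or _b are one class to them, and where a whole thing is asked for, a point or a joint stands for the part that bears it (a point fixed in the world has none). Each returns a list of dicts, best first, with "score" (0 to 1); they miss things now and then, are a little off and sometimes report something else, mostly with a low value. They report only what shows in the picture. A call takes as long as a camera call.
- manip.outline_of(camera, name): "mask" (400x640 bool, what is visible of it) and "at" ([column, row] in pixels, amid what is visible of it).
The state is a dict: "time": time; "joint_positions": joint angles; "dq": joint speeds; "tau": joint torques, N m; "tcp_pos": TCP position; "tool_rot": TCP orientation; "ft_force": force on the tool from outside, world axes, zero at the start; "wrist_torque": the same for the moment, N m; "gripper_width": opening from 0.0 (shut) to 1.0 (fully open).
Only numpy, scipy, OpenCV 4.12 (cv2) and the standard library are available. Lean on these libraries where they do the work, as an engineer would, in place of code of your own. Each camera call takes 0.05 s, during which the arm holds its last target. There are 200 camera calls.

## Working session

There is one attempt and no reset: what is moved stays moved. The work goes in short steps, Python scripts to look and compute and a tool call to move; the robot and the scene stay as the last step left them, time stands still between calls to the robot, and variables do not carry over. Pictures are saved under pics/ and viewed, about 8 in all and at most 12, crops included, and the job is handed in when it is done.

Besides the shell and the picture viewer there is one more tool, called by a JSON object that holds its "fn" and its "kwargs". step_arm: Moves the arm, as the interface text tells. Its arguments: {"type":"object","properties":{"motion":{"type":"array","items":{"type":"object","properties":{"dx":{"type":"number"},"dy":{"type":"number"},"dz":{"type":"number"},"rx":{"type":"number"},"ry":{"type":"number"},"rz":{"type":"number"},"claw":{"type":"number"}}}}},"required":["motion"]}

```bash
mkdir -p pics
python3 - <<'E'
from rig import manip
import cv2,numpy as np
for c in("top","side"):
    im=manip.read_camera(c); cv2.imwrite(f"pics/{c}0.png",im)
    k=manip.get_calibration(c); print(c,{a:np.round(b,4).tolist() for a,b in k.items()})
    for n in("lock_grip","glass_hatch_grip","pet_hatch","bottle_a_mid","sorter"):
        for r in manip.outline_of(c,n)[:3]:
            ys,xs=np.where(r["mask"]); print(n,round(r["score"],2),np.round(r["at"],1),xs.min(),xs.max(),ys.min(),ys.max())
o=manip.get_obs();print(o["time"],o["tcp_pos"],o["tool_rot"],o["gripper_width"],manip.tip_extent)
E
```

```text
top {'fx': 385.1979, 'fy': 385.1979, 'cx': 312.828, 'cy': 196.6225, 'position': [0.5034, 0.1815, 0.8464], 'rotation': [-2.153, 2.1011, -0.1675]}
lock_grip 0.69 [258.4 246.4] 238 275 231 261
lock_grip 0.63 [361.3 188.1] 350 374 171 194
glass_hatch_grip 0.63 [345.1 240.8] 311 383 196 280
pet_hatch 0.91 [423.6 232.5] 385 461 190 273
bottle_a_mid 0.92 [255.9 245.5] 238 275 231 261
sorter 0.86 [381.7 210.6] 295 470 131 285
side {'fx': 456.3939, 'fy': 456.3939, 'cx': 319.3345, 'cy': 203.7156, 'position': [0.5609, 0.7174, 0.7736], 'rotation': [-0.1025, 2.916, -1.1297]}
lock_grip 0.62 [298.  158.4] 290 304 139 176
glass_hatch_grip 0.65 [344.1 185.4] 307 386 159 209
glass_hatch_grip 0.46 [316.5 195.4] 247 390 105 277
pet_hatch 0.68 [338.9 142.6] 305 375 107 158
bottle_a_mid 0.76 [349.6 294. ] 330 365 249 331
sorter 0.88 [315.8 193.8] 247 391 105 277
0.6 [ 0.1633708  -0.47254727  0.25631729] [3.09815611e+00 5.20492352e-01 6.53127027e-06] 0.9970252898738633 0.025
```

View pics/top0.png

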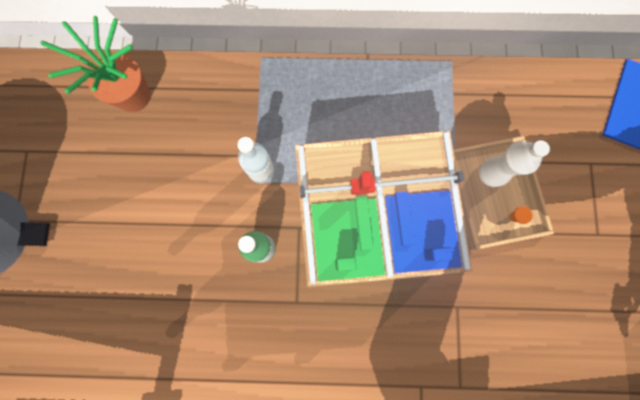

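View pics/side0.png

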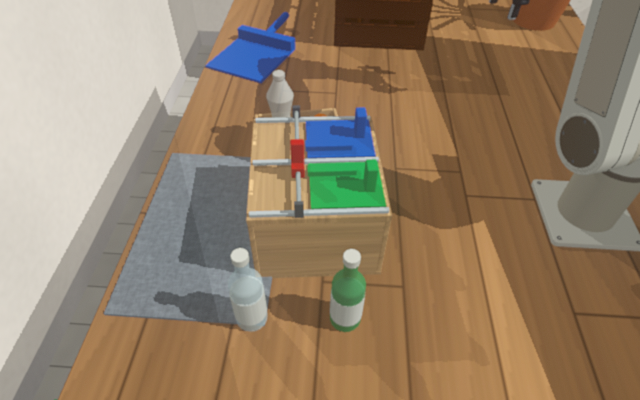

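```bash
cat > h.py <<'E'
import numpy as np,cv2
from rig import manip
from scipy.optimize import minimize
def proj(c,P):
    k=manip.get_calibration(c); R=cv2.Rodrigues(np.array(k["rotation"],float))[0]
    q=(np.atleast_2d(P)-k["position"])@R
    return q[:,:2]/q[:,2:]*[k["fx"],k["fy"]]+[k["cx"],k["cy"]]
def box(c,s):
    return np.array([[c[0]+a*s[0]/2,c[1]+b*s[1]/2,c[2]+d*s[2]/2] for a in(-1,1) for b in(-1,1) for d in(-1,1)])
def W(p,P): # box frame -> world
    c,s=np.cos(p[2]),np.sin(p[2]); P=np.atleast_2d(P)
    return np.c_[p[0]+c*P[:,0]-s*P[:,1],p[1]+s*P[:,0]+c*P[:,1],P[:,2]]
def parts(lock,g,b):
    return dict(body=box([0,0,.09],[.25,.28,.18]),lh=box([.035,.035-lock,.237],[.024,.016,.046]),lb=box([.035,.035-lock,.2015],[.024,.04,.025]),
      gh=box([-.095+g,.075,.2145],[.02,.03,.055]),bh=box([-.095+b,-.075,.2145],[.02,.03,.055]))
def hull(c,p,P): return cv2.convexHull(proj(c,W(p,P)).astype(np.float32))[:,0]
def draw(im,c,p,pt,f=1,off=(0,0)):
    for n,col in(("body",(0,255,255)),("lh",(255,255,0)),("lb",(255,255,255)),("gh",(255,0,255)),("bh",(0,255,255))):
        cv2.polylines(im,[np.round((hull(c,p,pt[n])-off+.5)*f).astype(int)],True,col,1)
def red(im): 
    h=cv2.cvtColor(im,cv2.COLOR_BGR2HSV); return (((h[...,0]<6)|(h[...,0]>174))&(h[...,1]>170)&(h[...,2]>70))
def ras(hs):
    m=np.zeros((1600,2560),np.uint8)
    for h in hs: cv2.fillConvexPoly(m,np.round((h+.5)*4).astype(int),1)
    return cv2.resize(m.astype(np.float32),(640,400),interpolation=cv2.INTER_AREA)
E
cat > fit.py <<'E'
from h import *
ims={c:manip.read_camera(c) for c in("top","side")}
M={}
for c in ims:
    r=manip.outline_of(c,"sorter")[0]["mask"]; 
    m=red(ims[c])&(cv2.dilate(r.astype(np.uint8),np.ones((25,25)))>0); M[c]=(r.astype(float),m.astype(float))
    print(c,m.sum(),np.argwhere(m).mean(0)[::-1])
def cost(v):
    p=v[:3];pt=parts(v[3],.0,.0);s=0
    for c in ims:
        A=ras([hull(c,p,pt[n]) for n in("body","lh","lb","gh","bh")]); B=ras([hull(c,p,pt[n]) for n in("lh","lb")])
        s+=np.abs(A-M[c][0]).sum()/M[c][0].sum()+.3*np.abs(B-M[c][1]).sum()/M[c][1].sum()
    return s
best=None
for y in(-.1,.1):
    x0=np.array([.5,.08,y,.005]); S=np.vstack([x0]+[x0+d for d in np.diag([.03,.03,.1,.005])])
    r=minimize(cost,x0,method="Nelder-Mead",options=dict(initial_simplex=S,maxfev=250,xatol=2e-4,fatol=1e-4)); print(r.x,r.fun)
    if best is None or r.fun<best.fun: best=r
v=best.x; np.save("v.npy",v)
out=[]
for c,(x,y) in(("top",(290,120)),("side",(235,95))):
    f=4 if 0 else 2.4; n=(165,185)
    im=cv2.resize(ims[c][y:y+185,x:x+165],None,fx=2.4,fy=2.4,interpolation=cv2.INTER_CUBIC)
    draw(im,c,v[:3],parts(v[3],0,0),2.4,(x,y)); out.append(im)
cv2.imwrite("pics/fit.png",np.hstack(out))
for n,P in(("lock",[.035,.035-v[3],.242]),("g",[-.095,.075,.226])): print(n,W(v,P))
E
python3 fit.py
```

```text
top 251 [363.17131474 183.29880478]
side 300 [297.25333333 156.75      ]
[ 0.60332331  0.05216976  0.07759327 -0.01984267] 0.8289775435373303Traceback (most recent call last):
  File "fit.py", line 17, in <module>
    r=minimize(cost,x0,method="Nelder-Mead",options=dict(initial_simplex=S,maxfev=250,xatol=2e-4,fatol=1e-4)); print(r.x,r.fun)
    res = _minimize_neldermead(fun, x0, args, callback, bounds=bounds,
                               **options)
    fxe = func(xe)
    fx = function(np.copy(x), *(wrapper_args + args))
  File "fit.py", line 11, in cost
    A=ras([hull(c,p,pt[n]) for n in("body","lh","lb","gh","bh")]); B=ras([hull(c,p,pt[n]) for n in("lh","lb")])
                                                                          ~~~~^^^^^^^^^^^
  File "h.py", line 16, in hull
    def hull(c,p,P): return cv2.convexHull(proj(c,W(p,P)).astype(np.float32))[:,0]
                                           ~~~~^^^^^^^^^^
  File "h.py", line 5, in proj
    k=manip.get_calibration(c); R=cv2.Rodrigues(np.array(k["rotation"],float))[0]
ValueError: time passes only in moves, steps and waits
```

```bash
python3 - <<'E'
s=open("h.py").read()
s=s.replace("def proj(","import functools\n@functools.cache\ndef cal(c): return manip.get_calibration(c)\ndef ray(c,uv,z):\n    k=cal(c);R=cv2.Rodrigues(np.array(k['rotation'],float))[0];d=R@[(uv[0]-k['cx'])/k['fx'],(uv[1]-k['cy'])/k['fy'],1]\n    o=np.array(k['position']);return o+d*(z-o[2])/d[2]\ndef proj(",1).replace("k=manip.get_calibration(c); R","k=cal(c); R")
open("h.py","w").write(s)
f=open("fit.py").read()
f=f.replace("best=None","C=[ray('top',u,.185) for u in((297,146),(448,132),(468,270),(311,284))];print(np.round(C,3)); c0=np.mean(C,0); d=C[0]-C[3]; y0=np.arctan2(d[1],d[0])\nbest=None").replace("for y in(-.1,.1)","for y in(y0,y0+.03)").replace("[.5,.08,y,.005]","[c0[0],c0[1],y,.005]").replace("[.03,.03,.1,.005]","[.01,.01,.04,.005]")
open("fit.py","w").write(f)
E
python3 fit.py
```

```text
top 248 [363.17741935 183.25      ]
side 313 [297.19808307 156.55910543]
[[ 0.707  0.222  0.185]
 [ 0.739 -0.047  0.185]
 [ 0.498 -0.073  0.185]
 [ 0.468  0.19   0.185]]
[0.60405569 0.0720959  0.12260377 0.00682084] 0.6069472907896384
[0.60390672 0.07364468 0.12086232 0.00879193] 0.6144195289627725
lock [[0.63534674 0.10434392 0.242     ]]
g [[0.50059654 0.13491472 0.226     ]]
```

View pics/fit.png

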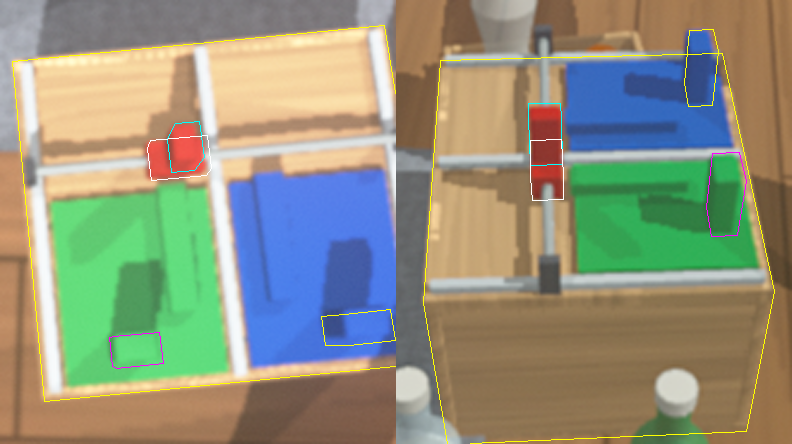

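{"fn": "step_arm", "kwargs": {"motion": [{"dz":0.05,"rz":-3,"claw":1},{"dz":0.1,"rz":-6,"claw":1},{"dx":0.036,"dy":0.048,"dz":0.1,"rz":-9,"claw":1},{"dx":0.072,"dy":0.096,"dz":0.1,"rz":-12.1,"claw":1},{"dx":0.108,"dy":0.144,"dz":0.1,"rz":-12.1,"claw":1},{"dx":0.144,"dy":0.192,"dz":0.1,"rz":-12.1,"claw":1},{"dx":0.18,"dy":0.24,"dz":0.1,"rz":-12.1,"claw":1},{"dx":0.216,"dy":0.288,"dz":0.1,"rz":-12.1,"claw":1},{"dx":0.252,"dy":0.336,"dz":0.1,"rz":-12.1,"claw":1},{"dx":0.288,"dy":0.384,"dz":0.1,"rz":-12.1,"claw":1}]}}

```text
invalid input at $.motion[0]: expected keys dx, dy, dz, rx, ry, rz, claw
```

{"fn": "step_arm", "kwargs": {"motion": [{"dx":0.036,"dy":0.049,"claw":0.5},{"dx":0.072,"dy":0.098,"claw":0.5},{"dx":0.108,"dy":0.147,"claw":0.5},{"dx":0.144,"dy":0.196,"claw":0.5},{"dx":0.17,"dy":0.232,"claw":0.5},{"dx":0.184,"dy":0.25,"claw":0.5},{"dx":0.184,"dy":0.25,"claw":0.5},{"dx":0.184,"dy":0.25,"claw":0.5},{"dx":0.184,"dy":0.25,"claw":0.5},{"dx":0.184,"dy":0.25,"claw":0.5}]}}

```text
invalid input at $.motion[0]: expected keys dx, dy, dz, rx, ry, rz, claw
```

```bash
cat > wv.py <<'E'
import sys
from h import *
v=np.load("v.npy"); im=manip.read_camera("wrist"); a=list(map(float,sys.argv[2:5]))
m=red(im); print(m.sum(),np.argwhere(m).mean(0)[::-1] if m.any() else "")
draw(im,"wrist",v[:3],parts(*a)); cv2.imwrite(f"pics/{sys.argv[1]}.png",im)
o=manip.get_obs(); print(o["time"],o["tcp_pos"],o["tool_rot"],o["ft_force"],o["gripper_width"])
E
python3 wv.py w1 0.004 0 0
```

```text
0 
1.05 [ 0.16333613 -0.47256081  0.25631516] [-3.09819638e+00 -5.20358918e-01  4.20099871e-05] [-0.4083839  -0.31402048 -0.53458326] 0.9974398716615601
```

View pics/w1.png

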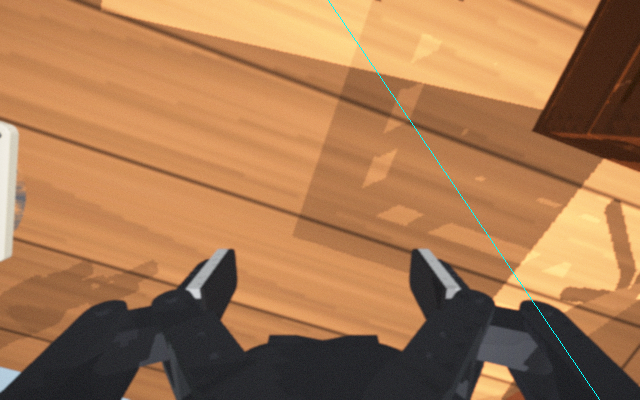

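The arm has not moved: both calls were refused because every key is required. The wrist picture only shows the bare table and the open fingers (tips near (225,250) and (420,250)). I'm resending with full rows.

{"fn": "step_arm", "kwargs": {"motion": [{"dx":0,"dy":0,"dz":0.05,"rx":0,"ry":0,"rz":-3,"claw":1},{"dx":0,"dy":0,"dz":0.1,"rx":0,"ry":0,"rz":-6,"claw":1},{"dx":0.036,"dy":0.048,"dz":0.1,"rx":0,"ry":0,"rz":-9,"claw":1},{"dx":0.072,"dy":0.096,"dz":0.1,"rx":0,"ry":0,"rz":-12.1,"claw":1},{"dx":0.108,"dy":0.144,"dz":0.1,"rx":0,"ry":0,"rz":-12.1,"claw":1},{"dx":0.144,"dy":0.192,"dz":0.1,"rx":0,"ry":0,"rz":-12.1,"claw":1},{"dx":0.18,"dy":0.24,"dz":0.1,"rx":0,"ry":0,"rz":-12.1,"claw":1},{"dx":0.216,"dy":0.288,"dz":0.1,"rx":0,"ry":0,"rz":-12.1,"claw":1},{"dx":0.252,"dy":0.336,"dz":0.1,"rx":0,"ry":0,"rz":-12.1,"claw":1},{"dx":0.288,"dy":0.384,"dz":0.1,"rx":0,"ry":0,"rz":-12.1,"claw":1}]}}

```text
time: 2.3
tcp_pos: [0.4523, -0.0868, 0.3566]
tool_rot: [3.135, 0.191, 0.001]
ft_force: [0.4, -0.7, 0.5]
gripper_width: 1.001
```

{"fn": "step_arm", "kwargs": {"motion": [{"dx":0.036,"dy":0.049,"dz":0,"rx":0,"ry":0,"rz":0,"claw":0.5},{"dx":0.072,"dy":0.098,"dz":0,"rx":0,"ry":0,"rz":0,"claw":0.5},{"dx":0.108,"dy":0.147,"dz":0,"rx":0,"ry":0,"rz":0,"claw":0.5},{"dx":0.144,"dy":0.196,"dz":0,"rx":0,"ry":0,"rz":0,"claw":0.5},{"dx":0.17,"dy":0.232,"dz":0,"rx":0,"ry":0,"rz":0,"claw":0.5},{"dx":0.184,"dy":0.25,"dz":0,"rx":0,"ry":0,"rz":0,"claw":0.5},{"dx":0.184,"dy":0.25,"dz":0,"rx":0,"ry":0,"rz":0,"claw":0.5},{"dx":0.184,"dy":0.25,"dz":0,"rx":0,"ry":0,"rz":0,"claw":0.5},{"dx":0.184,"dy":0.25,"dz":0,"rx":0,"ry":0,"rz":0,"claw":0.5},{"dx":0.184,"dy":0.25,"dz":0,"rx":0,"ry":0,"rz":0,"claw":0.5}]}}

```text
time: 3.55
tcp_pos: [0.6413, 0.1265, 0.3572]
tool_rot: [-3.101, -0.286, 0.004]
ft_force: [0.2, 0.1, -1.1]
gripper_width: 0.749
```

```bash
python3 wv.py w2 0.004 0 0
```

```text
1494 [347.96987952 208.41900937]
3.6 [0.64136889 0.12657261 0.3570662 ] [-3.10104239 -0.28630411  0.00397852] [-0.22950345 -0.52443641  0.22452323] 0.749408054523974
```

View pics/w2.png

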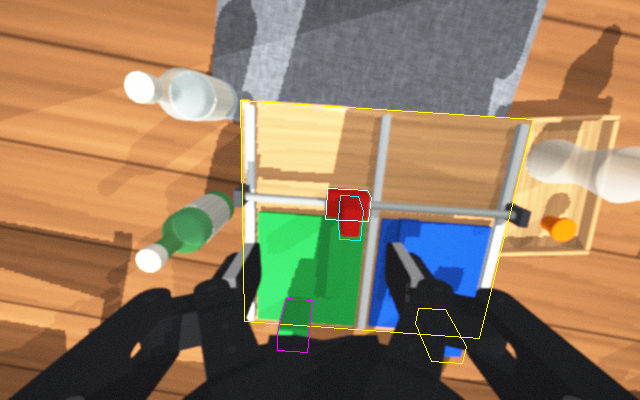

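The fit overlays match the wrist picture: red handle at about (350,218), green handle at (295,325). I miscounted dy, and the measured pose also fell short of the target, so I'm checking the joints.

Run:
```python
from rig import manip
import numpy as np
o=manip.get_obs();print(np.round(o["joint_positions"],3),np.round(o["dq"],3),np.round(o["tau"],1),o["tcp_pos"],o["time"])
```

```text
[0.183 0.583 0.779 1.767 0.027 3.141] [ 0.002  0.006  0.005 -0.001  0.001  0.   ] [  0.  -52.8  25.2  -0.    0.1   0. ] [0.64136889 0.12657261 0.3570662 ] 3.6
```

{"fn": "step_arm", "kwargs": {"motion": [{"dx":0,"dy":0,"dz":0,"rx":0,"ry":0,"rz":10,"claw":0.5},{"dx":0,"dy":0,"dz":0,"rx":0,"ry":0,"rz":20,"claw":0.5},{"dx":0,"dy":0,"dz":0,"rx":0,"ry":0,"rz":30,"claw":0.5},{"dx":0,"dy":0,"dz":0,"rx":0,"ry":0,"rz":40,"claw":0.5},{"dx":0,"dy":0,"dz":0,"rx":0,"ry":0,"rz":50,"claw":0.5},{"dx":0,"dy":0,"dz":0,"rx":0,"ry":0,"rz":60,"claw":0.5},{"dx":0,"dy":0,"dz":0,"rx":0,"ry":0,"rz":70,"claw":0.5},{"dx":0,"dy":0,"dz":0,"rx":0,"ry":0,"rz":80,"claw":0.5},{"dx":0,"dy":0,"dz":0,"rx":0,"ry":0,"rz":90,"claw":0.5},{"dx":0,"dy":0,"dz":0,"rx":0,"ry":0,"rz":90,"claw":0.5}]}}

```text
time: 4.85
tcp_pos: [0.6416, 0.127, 0.3566]
tool_rot: [-1.999, -2.402, 0.034]
ft_force: [0.4, 0.8, -0.3]
gripper_width: 0.748
```

```bash
cat > st.py <<'E'
from rig import manip
import numpy as np,cv2
o=manip.get_obs();R=cv2.Rodrigues(np.array(o["tool_rot"],float))[0]
print(round(o["time"],2),np.round(o["tcp_pos"],4),"yaw deg",round(np.degrees(np.arctan2(R[1,0],R[0,0])),2),np.round(R[:,2],3),"F",np.round(o["ft_force"],1),"w",round(o["gripper_width"],3),np.round(o["joint_positions"],2))
E
python3 st.py
```

```text
4.85 [0.6416 0.127  0.3566] yaw deg 100.46 [-0.027 -0.006 -1.   ] F [ 0.4  0.8 -0.3] w 0.748 [ 0.2   0.61  0.83  1.82 -0.    1.58]
```

{"fn": "step_arm", "kwargs": {"motion": [{"dx":0,"dy":0,"dz":0,"rx":0,"ry":0,"rz":10,"claw":0.2},{"dx":0,"dy":0,"dz":0,"rx":0,"ry":0,"rz":20,"claw":0.2},{"dx":0,"dy":0,"dz":0,"rx":0,"ry":0,"rz":30,"claw":0.2},{"dx":0,"dy":0,"dz":0,"rx":0,"ry":0,"rz":40,"claw":0.2},{"dx":0,"dy":0,"dz":0,"rx":0,"ry":0,"rz":50,"claw":0.2},{"dx":0,"dy":0,"dz":0,"rx":0,"ry":0,"rz":60,"claw":0.2},{"dx":-0.006,"dy":-0.02,"dz":0,"rx":0,"ry":0,"rz":70,"claw":0.2},{"dx":-0.006,"dy":-0.02,"dz":0,"rx":0,"ry":0,"rz":80,"claw":0.2},{"dx":-0.006,"dy":-0.02,"dz":0,"rx":0,"ry":0,"rz":86.6,"claw":0.2},{"dx":-0.006,"dy":-0.02,"dz":0,"rx":0,"ry":0,"rz":86.6,"claw":0.2}]}}

```text
time: 6.1
tcp_pos: [0.6356, 0.1069, 0.3566]
tool_rot: [-0.19, 3.133, -0.043]
ft_force: [-0.3, 0.4, -0.2]
gripper_width: 0.6
```

```bash
python3 st.py
```

```text
6.1 [0.6356 0.1069 0.3566] yaw deg -173.04 [ 0.005 -0.027 -1.   ] F [-0.3  0.4 -0.2] w 0.6 [ 0.18  0.56  0.73  1.75 -0.03  0.06]
```

{"fn": "step_arm", "kwargs": {"motion": [{"dx":0,"dy":0,"dz":-0.02,"rx":1.55,"ry":0.3,"rz":0,"claw":0.2},{"dx":0,"dy":0,"dz":-0.045,"rx":1.55,"ry":0.3,"rz":0,"claw":0.2},{"dx":0,"dy":0,"dz":-0.07,"rx":1.55,"ry":0.3,"rz":0,"claw":0.2},{"dx":0,"dy":0,"dz":-0.09,"rx":1.55,"ry":0.3,"rz":0,"claw":0.2},{"dx":0,"dy":0,"dz":-0.107,"rx":1.55,"ry":0.3,"rz":0,"claw":0.2},{"dx":0,"dy":0,"dz":-0.107,"rx":1.55,"ry":0.3,"rz":0,"claw":0.2},{"dx":0,"dy":0,"dz":-0.107,"rx":1.55,"ry":0.3,"rz":0,"claw":-1},{"dx":0,"dy":0,"dz":-0.107,"rx":1.55,"ry":0.3,"rz":0,"claw":-1},{"dx":0,"dy":0,"dz":-0.107,"rx":1.55,"ry":0.3,"rz":0,"claw":-1},{"dx":0,"dy":0,"dz":-0.107,"rx":1.55,"ry":0.3,"rz":0,"claw":-1}]}}

```text
time: 7.35
tcp_pos: [0.6363, 0.1071, 0.2507]
tool_rot: [-0.196, 3.134, -0.0]
ft_force: [-0.4, -0.3, 5.5]
gripper_width: 0.184
```

```bash
python3 st.py
```

```text
7.35 [0.6363 0.1071 0.2507] yaw deg -172.85 [ 0.002  0.    -1.   ] F [-0.4 -0.3  5.5] w 0.184 [ 0.17  0.54  0.44  1.47 -0.    0.04]
```

{"fn": "step_arm", "kwargs": {"motion": [{"dx":0.001,"dy":-0.008,"dz":0,"rx":0,"ry":0,"rz":0,"claw":-1},{"dx":0.002,"dy":-0.016,"dz":0,"rx":0,"ry":0,"rz":0,"claw":-1},{"dx":0.003,"dy":-0.024,"dz":0,"rx":0,"ry":0,"rz":0,"claw":-1},{"dx":0.004,"dy":-0.032,"dz":0,"rx":0,"ry":0,"rz":0,"claw":-1},{"dx":0.005,"dy":-0.04,"dz":0,"rx":0,"ry":0,"rz":0,"claw":-1},{"dx":0.006,"dy":-0.048,"dz":0,"rx":0,"ry":0,"rz":0,"claw":-1},{"dx":0.007,"dy":-0.056,"dz":0,"rx":0,"ry":0,"rz":0,"claw":-1},{"dx":0.008,"dy":-0.063,"dz":0,"rx":0,"ry":0,"rz":0,"claw":-1},{"dx":0.008,"dy":-0.064,"dz":0,"rx":0,"ry":0,"rz":0,"claw":-1},{"dx":0.008,"dy":-0.064,"dz":0,"rx":0,"ry":0,"rz":0,"claw":-1}]}}

```text
time: 8.6
tcp_pos: [0.6439, 0.0437, 0.2507]
tool_rot: [-0.197, 3.135, 0.002]
ft_force: [-1.0, 2.0, 5.3]
gripper_width: 0.18
```

```bash
python3 st.py
```

```text
8.6 [0.6439 0.0437 0.2507] yaw deg -172.82 [ 0.001  0.001 -1.   ] F [-1.   2.   5.3] w 0.18 [ 0.07  0.54  0.44  1.47  0.   -0.06]
```

{"fn": "step_arm", "kwargs": {"motion": [{"dx":0,"dy":0,"dz":0,"rx":0,"ry":0,"rz":0,"claw":0.3},{"dx":0,"dy":0,"dz":0,"rx":0,"ry":0,"rz":0,"claw":0.3},{"dx":0,"dy":0,"dz":0.005,"rx":0,"ry":0,"rz":0,"claw":0.3},{"dx":0,"dy":0,"dz":0.04,"rx":0,"ry":0,"rz":0,"claw":0.3},{"dx":0,"dy":0,"dz":0.08,"rx":0,"ry":0,"rz":0,"claw":0.3},{"dx":-0.035,"dy":0.02,"dz":0.09,"rx":0,"ry":0,"rz":0,"claw":0.3},{"dx":-0.08,"dy":0.05,"dz":0.09,"rx":0,"ry":0,"rz":0,"claw":0.3},{"dx":-0.125,"dy":0.08,"dz":0.09,"rx":0,"ry":0,"rz":0,"claw":0.3},{"dx":-0.143,"dy":0.091,"dz":0.09,"rx":0,"ry":0,"rz":0,"claw":0.3},{"dx":-0.143,"dy":0.091,"dz":0.09,"rx":0,"ry":0,"rz":0,"claw":0.3}]}}

```text
time: 9.85
tcp_pos: [0.4997, 0.1349, 0.3403]
tool_rot: [-0.201, 3.135, 0.0]
ft_force: [0.7, -0.4, 0.5]
gripper_width: 0.649
```

```bash
python3 st.py; python3 wv.py w3 0.068 0 0
python3 - <<'E'
from h import *
import os
v=np.load("v.npy"); im=manip.read_camera("side"); x,y=235,95
c=cv2.resize(im[y:y+185,x:x+165],None,fx=2.16,fy=2.16,interpolation=cv2.INTER_CUBIC); draw(c,"side",v[:3],parts(.068,0,0),2.16,(x,y))
w=cv2.resize(cv2.imread("pics/w3.png")[:,80:560],(480,400)) ; cv2.imwrite("pics/c3.png",np.hstack([w[:,80:520],c[:400]]) if c.shape[0]>=400 else np.hstack([w[:c.shape[0],60:500],c]))
E
```

```text
9.85 [0.4997 0.1349 0.3403] yaw deg -172.68 [ 0.  0. -1.] F [ 0.7 -0.4  0.5] w 0.649 [0.26 0.26 0.24 1.56 0.   0.14]
610 [198.59508197 359.5295082 ]
9.9 [0.50067439 0.13437253 0.33998931] [-1.98770762e-01  3.13486014e+00 -2.25805074e-04] [-0.50905133 -0.73737709  0.06324454] 0.6525204882036179
```

View pics/c3.png

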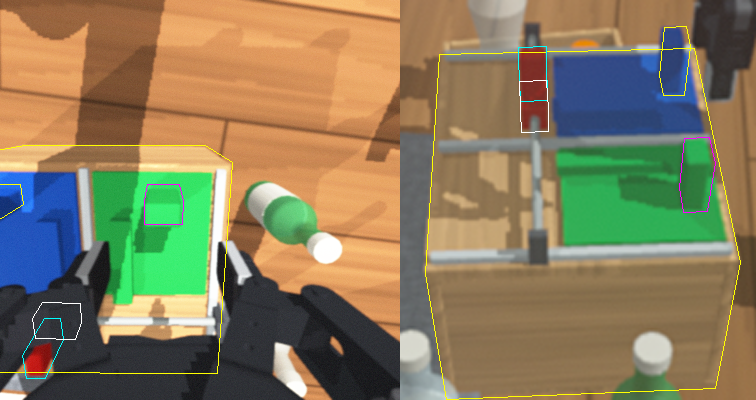

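{"fn": "step_arm", "kwargs": {"motion": [{"dx":0,"dy":0,"dz":-0.025,"rx":0,"ry":0,"rz":0,"claw":0.3},{"dx":0,"dy":0,"dz":-0.05,"rx":0,"ry":0,"rz":0,"claw":0.3},{"dx":0,"dy":0,"dz":-0.075,"rx":0,"ry":0,"rz":0,"claw":0.3},{"dx":0,"dy":0,"dz":-0.095,"rx":0,"ry":0,"rz":0,"claw":0.3},{"dx":0,"dy":0,"dz":-0.107,"rx":0,"ry":0,"rz":0,"claw":0.3},{"dx":0,"dy":0,"dz":-0.107,"rx":0,"ry":0,"rz":0,"claw":0.3},{"dx":0,"dy":0,"dz":-0.107,"rx":0,"ry":0,"rz":0,"claw":-1},{"dx":0,"dy":0,"dz":-0.107,"rx":0,"ry":0,"rz":0,"claw":-1},{"dx":0,"dy":0,"dz":-0.107,"rx":0,"ry":0,"rz":0,"claw":-1},{"dx":0,"dy":0,"dz":-0.107,"rx":0,"ry":0,"rz":0,"claw":-1}]}}

```text
time: 11.2
tcp_pos: [0.5014, 0.1345, 0.2334]
tool_rot: [-0.197, 3.134, 0.001]
ft_force: [0.8, 1.6, 3.9]
gripper_width: 0.339
```

{"fn": "step_arm", "kwargs": {"motion": [{"dx":0.01,"dy":0.001,"dz":0,"rx":0,"ry":0,"rz":0,"claw":-1},{"dx":0.02,"dy":0.0025,"dz":0,"rx":0,"ry":0,"rz":0,"claw":-1},{"dx":0.03,"dy":0.0035,"dz":0,"rx":0,"ry":0,"rz":0,"claw":-1},{"dx":0.04,"dy":0.005,"dz":0,"rx":0,"ry":0,"rz":0,"claw":-1},{"dx":0.05,"dy":0.006,"dz":0,"rx":0,"ry":0,"rz":0,"claw":-1},{"dx":0.06,"dy":0.0075,"dz":0,"rx":0,"ry":0,"rz":0,"claw":-1},{"dx":0.07,"dy":0.0085,"dz":0,"rx":0,"ry":0,"rz":0,"claw":-1},{"dx":0.08,"dy":0.01,"dz":0,"rx":0,"ry":0,"rz":0,"claw":-1},{"dx":0.086,"dy":0.0105,"dz":0,"rx":0,"ry":0,"rz":0,"claw":-1},{"dx":0.086,"dy":0.0105,"dz":0,"rx":0,"ry":0,"rz":0,"claw":-1}]}}

```text
time: 12.45
tcp_pos: [0.5876, 0.1447, 0.2334]
tool_rot: [-0.197, 3.134, 0.0]
ft_force: [0.8, 1.0, 5.7]
gripper_width: 0.342
```

```bash
python3 st.py
```

```text
12.45 [0.5876 0.1447 0.2334] yaw deg -172.82 [ 0.001  0.    -1.   ] F [0.8 1.  5.7] w 0.342 [0.24 0.46 0.26 1.37 0.   0.12]
```

Opened about 87 mm. Next I release, lift clear and retreat toward the robot.

{"fn": "step_arm", "kwargs": {"motion": [{"dx":0,"dy":0,"dz":0,"rx":0,"ry":0,"rz":0,"claw":0.3},{"dx":0,"dy":0,"dz":0,"rx":0,"ry":0,"rz":0,"claw":0.3},{"dx":0,"dy":0,"dz":0.005,"rx":0,"ry":0,"rz":0,"claw":0.3},{"dx":0,"dy":0,"dz":0.04,"rx":0,"ry":0,"rz":0,"claw":0.3},{"dx":0,"dy":0,"dz":0.08,"rx":0,"ry":0,"rz":0,"claw":0.3},{"dx":-0.04,"dy":0,"dz":0.12,"rx":0,"ry":0,"rz":0,"claw":0.3},{"dx":-0.09,"dy":0,"dz":0.14,"rx":0,"ry":0,"rz":0,"claw":0.3},{"dx":-0.14,"dy":0,"dz":0.14,"rx":0,"ry":0,"rz":0,"claw":0.3},{"dx":-0.19,"dy":0,"dz":0.14,"rx":0,"ry":0,"rz":0,"claw":0.3},{"dx":-0.2,"dy":0,"dz":0.14,"rx":0,"ry":0,"rz":0,"claw":0.3}]}}

```text
time: 13.7
tcp_pos: [0.3841, 0.1443, 0.3734]
tool_rot: [-0.199, 3.135, 0.0]
ft_force: [-0.1, 0.7, 0.3]
gripper_width: 0.653
```

```bash
python3 st.py
python3 - <<'E'
from h import *
v=np.load("v.npy"); out=[]
for c,(x,y) in(("top",(225,110)),("side",(235,95))):
    im=manip.read_camera(c); f=1.6
    m=cv2.resize(im[y:y+240,x:x+245],None,fx=f,fy=f,interpolation=cv2.INTER_CUBIC); draw(m,c,v[:3],parts(.068,.087,0),f,(x,y)); out.append(m)
cv2.imwrite("pics/end.png",np.hstack(out))
for c in("top","side"):
    for r in manip.outline_of(c,"bottle_a_mid")[:3]: print(c,r["at"],r["score"])
E
```

```text
13.7 [0.3841 0.1443 0.3734] yaw deg -172.73 [ 0.  0. -1.] F [-0.1  0.7  0.3] w 0.653 [0.36 0.04 0.07 1.6  0.   0.23]
top [255.2, 248.5] 0.73
side [350.5, 290.0] 0.84
```

View pics/end.png

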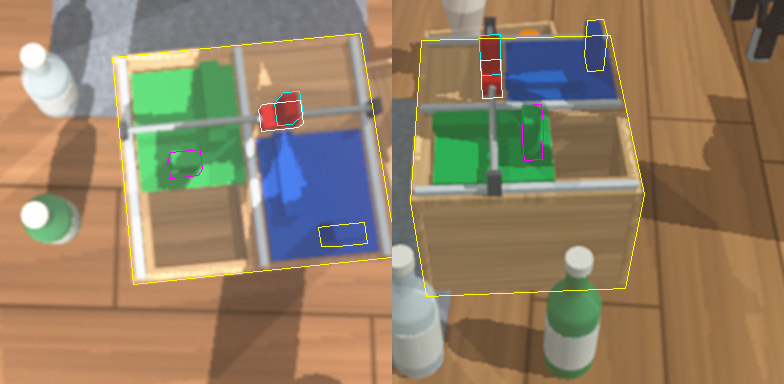

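The final picture shows the green hatch open with its handle inside the overlay for 87 mm (crop (187,160) from above, (532,132) from the side). The red lock is at the blue side, the blue hatch is shut, both bottles are standing and the gripper is clear.

```bash
python3 -c "
from rig import manip; print(manip.job_done())"
```

```text
the job is handed in; nothing more can be done
None
```

The red lock is over at the blue side and the green hatch is open. I handed the job in at about 14 s, with the gripper open, raised and clear of everything; the hand-in gives no verdict.

**What I did:** I found the box by fitting its model to the top and side pictures. I gripped the red lock and slid it about 64 mm, which puts it at about 0.068 m of 0.070. After checking it in the pictures, I gripped the green handle and slid it about 87 mm of 90, then let go and drew the arm back.

**Last checks:** In the final top and side pictures the lock, green handle and blue handle match the model at 0.068, 0.087 and 0 m. Both bottles are standing. The wrist force stayed below about 6 N at every reading I took, and was about 0 N after release.

**What went wrong on the way:**
- **Refused calls:** The first two move calls were refused for missing keys.
- **Wrong target, joint limit:** I aimed one approach 54 mm too far in y, and the last joint stopped at its 3.14 rad limit. I turned the gripper half a turn and levelled it before touching anything.
- **Bottle detection:** The network returned only one bottle per picture at the end. I judged the clear bottle by eye.

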